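# Slide the probe cover along its guides until it drops into the recess

## Robot

A 6-joint arm with a two-finger parallel gripper is mounted at the origin on a cart in front of the work surface, level with it; the furniture and walls round the work are solid. World frame = base frame: x ahead of the robot, y to its left, z up, the work surface at z = 0. Lengths are in m, angles in degrees, forces in N, time in s.
With the tool pointing down it reaches from about 0.25 to 0.725 m from the base axis. Payload 9.7 kg.
Tool frame: the origin (TCP) lies midway between the tips of the shut fingers; the grasp point (between the pads) lies 19 mm behind it; z points along the fingers, y is the line along which they close (so a half turn about z gives the same grasp; the last joint's range is limited). The gripper opens to 85 mm and grips with 20 to 120 N. Pads are 22 mm wide; open, the fingers measure 114 mm over their backs; the gripper's body (76 mm by 85 mm) begins 54 mm behind the grasp point. The pads swing forward as they close: fully open they stand 13 mm farther back than shut.
Start: joints at [-65.718, 4.979, 10.078, 95.1, 0, 90], TCP at [0.226, -0.501, 0.204] pointing down, gripper open.
Joint ranges: [-179.16, 179.16], [-48.56, 103.87], [-65.8, 70.77], [-126.05, 130.52], [-82.76, 87.17], [-180, 180]. Speed limits (degrees/s): [127.2, 127.2, 147.25, 180, 180, 180].

## Interface

Orientations are given as [roll, pitch, yaw] about the fixed x, y, z axes, in that order (R = Rz(yaw) Ry(pitch) Rx(roll)).
In Python, from workcell import * gives the robot as it stands.
- The arm moves only by the tool servo_tool, never from a script. Its argument "moves" is a list of rows, each a list of 4 numbers: the shift along the world's x, y, z in cm, then the turn about the world's z in rad. A call has 1 to 20 rows; each row is the pose to reach, as a shift and turn from the pose commanded when the call began; what a row does not reach only later rows make up. A row lasts 1/12 s, in which the tool goes at most 41.7 mm and 7.16 degrees, less where a joint would pass 70% of its speed; a pose out of reach is approached as far as the arm can. A call with a gripper value outside its range is refused whole. "claw" is the closure, from 0 (fully open) to 1 (shut), set as the call begins (left out, the last holds). The fingers move at their own pace and stop on an object; "force" is the grip in N (left out, the last holds). Time passes only in rows, so rows that repeat a pose let the fingers close. It gives the time, the measured TCP pose, the force, the opening and the grip force at its end, in the units of the state.
- get_obs(): the state, without advancing time (a new reading comes with each control period).
- camera(name): name is "scene" or "top"; returns the picture (400x640x3 uint8, red, green, blue); there is no depth.
- get_calibration(name): a dict with "fx", "fy", "cx", "cy" (pixels), "k1" (the pictures are not rectified: a ray, as slopes to the right and down, at radius r is drawn at 1 + k1 r^2 times it, then the intrinsics apply), "rvec" (rotation vector, rad) and "tvec" (3), from world to camera coordinates, as OpenCV has them. Camera axes: x right, y down, z forward; pixel columns grow to the right and rows downward; lengths in m; the calibration is good to about 2 mm. A picture is of the moment at which its call begins. get_calibration takes no time and is no camera call.
- job_done(): hands the job in; it is judged then, once.
The state is a dict: "time": time; "q": joint angles; "qd": joint speeds; "joint_efforts": joint torques, N m; "ee_pos": TCP position; "tcp_rot": TCP orientation; "wrist_force": force on the tool from outside, world axes, zero at the start; "torque": the same for the moment, N m; "opening": finger opening in m; "grasp_force": force on a finger pad.
Only numpy, scipy, OpenCV 4.12 (cv2) and the standard library are available. Lean on these libraries where they do the work, as an engineer would, in place of code of your own. Each camera call takes 0.05 s, during which the arm holds its last target. There are 200 camera calls.

## Task

Put the loose cover plate on the probe fixture: lay it flat on the fixture's open run-in end, slide it along the deck between the guides towards the recess, and stop when you feel it drop in, so that it ends fully home, lying flat in the recess flush with the deck. Do not carry it over the recess and lower it in from above; be gentle (never more than about 40 N between cover and fixture) and leave the spool, the capacitors and the coil where they are.

Things in the scene. Friction and masses are not known exactly. Their poses are not given: they have to be found in the camera images.
- fixture: Fixed test fixture on a pedestal. Origin under its middle at z = 0; local z up, local +y the sliding direction. Hard level grey deck, top at local z = 0.080, 106 mm wide in x, covering at least y = -118 to +74 mm, open run-in at the -y end. In the deck is one recess (see recess_mid). Nothing rises above the guides (local z = 0.088).
- run_in (a point): Point on the deck top in the middle of the run-in, fixture local (0, -75, 80) mm; axes as the fixture's. A cover laid here is wholly clear of the recess and of the parallel guides.
- guide_mouth (a point): Where the parallel guides begin: deck top, fixture local (0, -20, 80) mm. Two guides stand 8 mm above the deck: inner faces at x = +-31.5 mm from y = -20 to +105 mm; towards the run-in they open like a funnel to x = +-48 mm at y = -65 mm.
- recess_mid (a point): NOT the recess itself but the middle of its range: deck top, fixture local (0, 30, 80) mm. The recess is 64 mm (x) by 79 mm (y) by 6 mm deep with a hard floor, centred on x = 0, but its centre lies anywhere from 20 mm before to 20 mm past this point along y: the deck is set anew each time and firmly clamped. Find it by feel or sight.
- cover: Loose flat aluminium plate, 60 (x) by 76 (y) by 6 mm, 0.18 to 0.35 kg, black upright grip bar across its middle: 40 mm along x, 12 mm thick in y, z = 6 to 30 mm. Origin: centre of underside. Same when turned half round. Starts flat on the belt (z = 0). Play in the recess: 1.5 mm each way. Pushed loosely over the recess its front tips in first, then the rear drops, front edge against the end wall.
- spool: Bystander: solder spool, 61 mm diameter, 42 mm tall, standing on the belt; origin at the centre of its underside.
- capacitor: Bystander: black capacitor, 30 mm diameter, 47 mm tall, standing on the belt; origin at the centre of its underside.
- toroid: Bystander: copper toroid coil, 40 mm across, 17 mm tall, lying in the catch tray behind; origin at the centre of its underside.
- capacitor_b: Bystander: black capacitor, 30 mm diameter, 47 mm tall, standing in the catch tray behind; origin at the centre of its underside.

How it is judged (in metres and radians):
On the way, in this order (a step that is already met when the one before it is completed fails the run):
1. the cover lies flat on the run-in end of the deck (at most 25 mm ahead of the run-in point, 35 mm behind it, 15 mm to the side) (y of cover in the frame of fixture between -0.11 and -0.05 m and x of cover in the frame of fixture between -0.015 and 0.015 m and z of cover in the frame of fixture between 0.077 and 0.083 m and angle between cover's own z axis and vertical below 0.06 rad), for 0.1 s.
2. the cover slides on the deck towards the recess (centre 48 to 25 mm before the fixture's middle, underside within 3 mm of the deck) (y of cover in the frame of fixture between -0.048 and -0.025 m and z of cover in the frame of fixture between 0.077 and 0.083 m), for 0.05 s.
At the end, for the whole second after the job is handed in: the cover lies at rest in the recess, underside within 1.5 mm of the recess floor (flush with the deck), tilted less than 0.03 rad, centre within 6 mm of the fixture's centre line and 4 to 56 mm past its middle (wherever the recess is) (z of cover in the frame of fixture between 0.0725 and 0.0755 m and y of cover in the frame of fixture between 0.004 and 0.056 m and x of cover in the frame of fixture between -0.006 and 0.006 m and angle between cover's own z axis and vertical below 0.03 rad and linear speed of cover below 0.01 m/s); the robot touches nothing.
It fails at once if cover and fixture are pressed together with more than 40 N (contact force between cover and fixture above 40 N).
It fails at once if the cover is carried low over the recess (10 to 40 mm above the deck) instead of being slid (y of cover in the frame of fixture between -0.02 and 0.09 m and x of cover in the frame of fixture between -0.04 and 0.04 m and z of cover in the frame of fixture between 0.09 and 0.12 m).
It fails at once if a bystander is moved by more than 20 mm (distance of any of spool, capacitor, toroid, capacitor_b from where it was at the start of the episode above 0.02 m).
It also fails if it takes over 59 s, if anything falls off the work surface, if the arm or the gripper's body presses on something with over 40 N, if the wrist force passes 120 N, or if a joint passes its speed limit or range.

## Working session

There is one attempt and no reset: what is moved stays moved. The work goes in short steps, Python scripts to look and compute and a tool call to move; the robot and the scene stay as the last step left them, time stands still between calls to the robot, and variables do not carry over. Pictures are saved under pics/ and viewed, at most 10 in all, crops included, and the job is handed in when it is done.

Besides the shell and the picture viewer there is one more tool, called after ">>>" as a command line: name --pt "numbers of a row" for each row, then --argument value for the rest. servo_tool: Moves the arm, as the interface text tells. Its arguments: {"type":"object","properties":{"moves":{"type":"array","items":{"type":"array","items":{"type":"number"}}},"claw":{"type":"number"},"force":{"type":"number"}},"required":["moves"]}

```bash
mkdir -p pics; cat > h.py <<'E'
from workcell import *
import numpy as np, cv2
def cal(n):
    c=get_calibration(n); R=cv2.Rodrigues(np.array(c["rvec"],float))[0]; t=np.array(c["tvec"],float).ravel()
    return c,R,t
def ray(n,u,v):
    c,R,t=cal(n); K=np.array([[c["fx"],0,c["cx"]],[0,c["fy"],c["cy"]],[0,0,1.]])
    p=cv2.undistortPoints(np.array([[[u,v]]],float),K,np.array([c["k1"],0,0,0.]))[0,0]
    return -R.T@t, R.T@np.array([p[0],p[1],1])
def onz(n,u,v,z):
    o,d=ray(n,u,v); return o+d*(z-o[2])/d[2]
def proj(n,P):
    c,R,t=cal(n); q=np.asarray(P,float)@R.T+t; s=q[...,:2]/q[...,2:]; s=s*(1+c["k1"]*(s**2).sum(-1,keepdims=True))
    return s*[c["fx"],c["fy"]]+[c["cx"],c["cy"]]
def snap(n,f):
    im=camera(n); cv2.imwrite(f"pics/{f}.png",cv2.cvtColor(im,cv2.COLOR_RGB2BGR)); return im
E
python3 - <<'E'
from h import *
for n in("scene","top"):
    snap(n,n+"0"); c,R,t=cal(n); print(n,c,-R.T@t)
print(get_obs())
E
```

```text
scene {'fx': 457.4868913529115, 'fy': 457.4868913529115, 'cx': 317.3715824300613, 'cy': 201.90716373433318, 'k1': -0.03710326522943945, 'rvec': array([ 1.21269093, -2.38987044,  0.8787725 ]), 'tvec': array([0.414241  , 0.35446757, 1.19071505])} [-0.16885907  0.62622371  1.13770632]
top {'fx': 364.68258284308774, 'fy': 364.68258284308774, 'cx': 323.73625405970125, 'cy': 198.44712808660037, 'k1': -0.0785047310111201, 'rvec': array([ 2.16404032, -2.1310752 ,  0.17301671]), 'tvec': array([0.0770773 , 0.56535668, 0.92580145])} [0.41862412 0.09430429 0.99926871]
{'time': 0.1, 'q': array([-6.57173073e+01,  5.00594032e+00,  1.00400945e+01,  9.51024971e+01,
       -7.63984803e-04,  8.99998435e+01]), 'qd': array([-0.06699081,  0.01416174,  0.04623884, -0.06075128,  0.01246491,
       -0.07324845]), 'joint_efforts': array([ 1.44477108e-04, -5.21564233e+01,  4.65653121e+01,  1.60316663e-02,
       -1.99488034e-05, -1.51923376e-05]), 'ee_pos': array([ 0.2260724 , -0.50110851,  0.20348314]), 'tcp_rot': array([-1.79931657e+02,  7.63797628e-04,  2.42828501e+01]), 'wrist_force': array([-0.6165726 ,  0.04100469,  0.16708674]), 'torque': array([ 0.04016333, -0.02851109, -0.0077597 ]), 'grasp_force': 0.0, 'opening': 0.0851684033798896}
```

View pics/scene0.png

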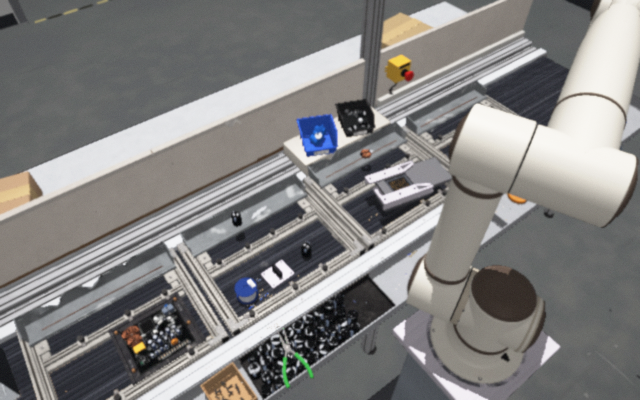

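View pics/top0.png

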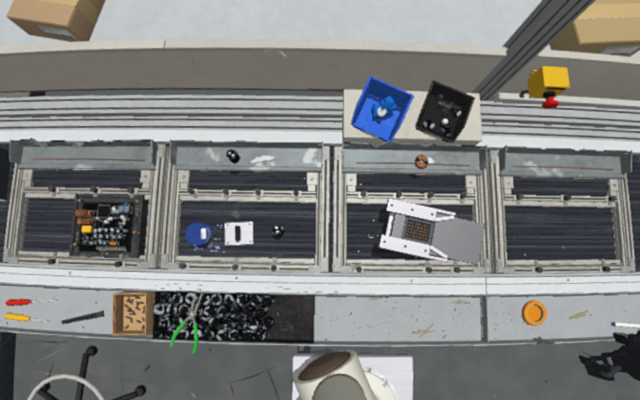

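The top view shows the cover (white, ~239,233), the spool (200,234), the capacitor (278,231), and the fixture (~425,230) with its run-in to the right (455,247) and a brown recess (~418,231). I'll zoom in on both.

```bash
python3 - <<'E'
import cv2,numpy as np
a=cv2.imread("pics/top0.png")
A=cv2.resize(a[185:275,370:495],None,fx=6,fy=6,interpolation=cv2.INTER_CUBIC)
B=cv2.resize(a[205:260,180:300],None,fx=6,fy=6,interpolation=cv2.INTER_CUBIC)
cv2.imwrite("pics/cA.png",A);cv2.imwrite("pics/cB.png",B)
from h import *
hsv=cv2.cvtColor(a,cv2.COLOR_BGR2HSV)
m=(((hsv[...,2]>170)&(hsv[...,1]<60))*255).astype(np.uint8); s=np.zeros_like(m); s[215:252,218:262]=m[215:252,218:262]
c=max(cv2.findContours(s,0,2)[0],key=cv2.contourArea)
P=np.array([onz("top",*p[0],0.006)[:2] for p in c],np.float32)
r=cv2.minAreaRect(P*1000); print(r,cv2.boxPoints(r))
E
```

```text
((470.57305908203125, 315.99688720703125), (59.732635498046875, 74.22819519042969), 2.9262771606445312) [[438.85098 351.53787]
 [442.6404  277.40646]
 [502.29514 280.4559 ]
 [498.5057  354.5873 ]]
```

View pics/cA.png

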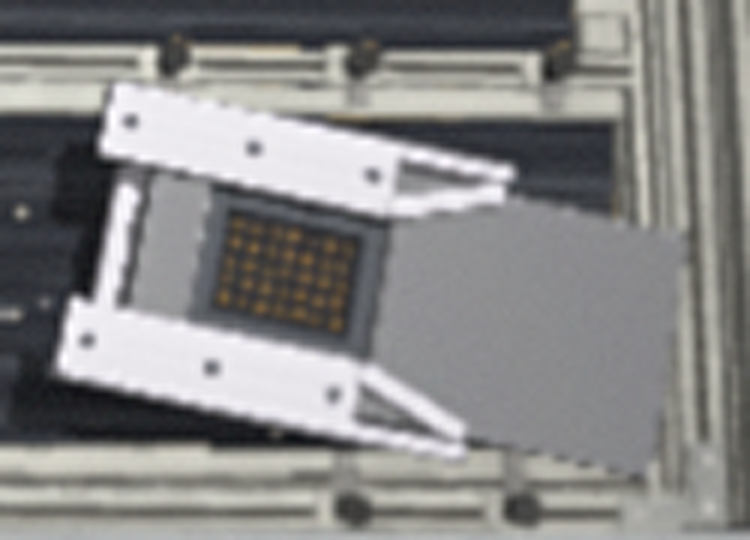

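View pics/cB.png

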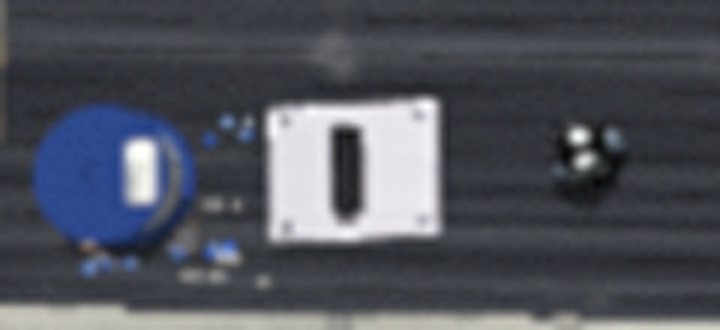

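The fixture's sliding direction is to the left in the image and slightly up. The recess shows as a dark box, with rims at crop x≈205 to 385. The cover's bar runs nearly along world x. Next I'll turn the corner pixels into positions.

```bash
python3 - <<'E'
from h import *
def P(u,v,z): return onz("top",370+(u+.5)/6-.5,185+(v+.5)/6-.5,z)[:2]*1000
pts={"upOutL":(117,85,.088),"upTipR":(513,170,.088),"upInL":(100,155,.088),"upInR":(392,216,.088),
"loInL":(75,298,.088),"loOutL":(58,374,.088),"loOutR":(463,458,.088),"deckRT":(686,235,.08),"deckRB":(640,475,.08),
"recL_top":(212,185,.08),"recL_bot":(200,318,.08),"recR_top":(388,220,.08),"recR_bot":(372,360,.08)}
W={k:P(*v) for k,v in pts.items()}
for k,v in W.items(): print(k,v.round(1))
for a,b in(("upOutL","upTipR"),("upInL","upInR"),("loOutL","loOutR"),("deckRB","deckRT"),("recL_bot","recL_top"),("recR_bot","recR_top")):
    d=W[b]-W[a]; print(a,b,np.linalg.norm(d).round(1),np.degrees(np.arctan2(d[1],d[0])).round(1))
E
```

```text
upOutL [559.1 -79.8]
upTipR [ 525.3 -249.2]
upInL [529.1 -72.2]
upInR [ 505.  -196.2]
loInL [468.9 -61.1]
loOutL [437.3 -53.8]
loOutR [ 404.1 -223.8]
deckRT [ 499.1 -327.6]
deckRB [ 397.2 -303. ]
recL_top [ 518.  -121.4]
recL_bot [ 461.6 -115.4]
recR_top [ 504. -197.]
recR_bot [ 444.7 -188.5]
upOutL upTipR 172.8 -101.3
upInL upInR 126.3 -101.0
loOutL loOutR 173.1 -101.1
deckRB deckRT 104.9 -13.6
recL_bot recL_top 56.7 -6.1
recR_bot recR_top 59.9 -8.1
```

>>> servo_tool --pt "1 3.5 0 0" --pt "2.1 7 0 0" --pt "3.1 10.5 0 0" --pt "4.2 14 0 -0.05" --pt "5.2 17.5 0 -0.05" --pt "6.3 21 0 -0.1" --pt "7.3 24.5 0 -0.1" --pt "8.4 28 0 -0.15" --pt "9.4 31.5 0 -0.15" --pt "10.5 35 0 -0.2" --pt "11.5 38.5 0 -0.2" --pt "12.5 42 0 -0.25" --pt "13.6 45.5 0 -0.25" --pt "14.6 49 0 -0.3" --pt "15.7 52.5 0 -0.3" --pt "16.7 56 0 -0.35" --pt "17.8 59.5 0 -0.373" --pt "18.8 63 0 -0.373" --pt "19.9 66.5 0 -0.373" --pt "20.9 70 0 -0.373" --claw 0.3 --force 30

```text
time: 1.77
ee_pos: [0.4298, 0.0523, 0.204]
tcp_rot: [-178.3, 0.1, 5.7]
wrist_force: [-0.6, -0.1, 1.3]
opening: 0.0597
grasp_force: 0.0
```

```bash
python3 - <<'E'
from h import *
print(get_obs())
# bar top and bystanders in the first top picture
a=cv2.imread("pics/top0.png"); hsv=cv2.cvtColor(a,cv2.COLOR_BGR2HSV)
d=np.zeros(a.shape[:2],np.uint8); d[222:245,229:248]=(a[222:245,229:248].max(-1)<120)*255
c=max(cv2.findContours(d,0,2)[0],key=cv2.contourArea); M=cv2.moments(d,True)
print("bar",onz("top",M["m10"]/M["m00"],M["m01"]/M["m00"],.03)[:2],cv2.boundingRect(c))
for nm,u,v,z in(("spool",198.5,233.5,.042),("capL",272.5,231,.04),("capR",284,231,.04)): print(nm,onz("top",u,v,z)[:2])
E
```

```text
{'time': 1.7667, 'q': array([  5.68171021, -10.8600286 ,  -5.12348214,  95.80437753,
         1.73998056, 179.95529073]), 'qd': array([ 0.41973732, 12.65938979, 10.96229643, -1.98326109,  0.32949734,
       -0.01373546]), 'joint_efforts': array([ 4.50893361e-01, -3.58855999e+01,  4.52959621e+01,  6.61738683e-02,
        1.33555233e-01, -6.56022421e-04]), 'ee_pos': array([0.4298368 , 0.0522912 , 0.20399602]), 'tcp_rot': array([-1.78259967e+02,  6.64735156e-02,  5.72639890e+00]), 'wrist_force': array([-0.56966071, -0.12731427,  1.3088724 ]), 'torque': array([-0.02440705, -0.00077261, -0.00373709]), 'grasp_force': 0.0, 'opening': 0.05974873174389792}
bar [0.46931928 0.31450376] (235, 226, 5, 16)
spool [0.46544528 0.41416357]
capL [0.47579024 0.21904505]
capR [0.47630284 0.18881273]
```

>>> servo_tool --pt "0 0 0 0.12" --pt "0 0 0 0.24" --pt "0 0 0 0.36" --pt "0 2 0 0.48" --pt "0 4 0 0.6" --pt "1 6 0 0.72" --pt "1 8 0 0.84" --pt "1 10 0 0.96" --pt "2 12 0 1.08" --pt "2 14 0 1.2" --pt "2 16 0 1.32" --pt "3 18 0 1.44" --pt "3 20 0 1.56" --pt "3 22 0 1.68" --pt "4 24 0 1.8" --pt "4 25 0 1.92" --pt "4 26 0 2.04" --pt "4 26.3 0 2.16" --pt "4 26.3 0 2.28" --pt "4 26.3 0 2.4"

```text
time: 3.43
ee_pos: [0.47, 0.3152, 0.2038]
tcp_rot: [-178.2, 0.0, 143.5]
wrist_force: [0.4, -0.6, -0.3]
opening: 0.0595
grasp_force: 0.0
```

>>> servo_tool --pt "0 0 -1 0.12" --pt "0 0 -2 0.24" --pt "0 0 -3 0.36" --pt "0 0 -4 0.48" --pt "0 0 -5 0.6" --pt "0 0 -6 0.688" --pt "0 0 -7 0.688" --pt "0 0 -8 0.688" --pt "0 0 -9 0.688" --pt "0 0 -10 0.688" --pt "0 0 -11 0.688" --pt "0 0 -12 0.688" --pt "0 0 -12 0.688" --pt "0 0 -12 0.688"

```text
time: 4.6
ee_pos: [0.469, 0.3154, 0.0835]
tcp_rot: [-178.2, -0.0, -177.3]
wrist_force: [-0.3, 0.5, -0.3]
opening: 0.0597
grasp_force: 0.0
```

```bash
python3 - <<'E'
from h import *
o=get_obs(); print(o["ee_pos"],o["tcp_rot"],o["q"])
a=snap("top","t1"); b=snap("scene","s1")
A=cv2.resize(a[200:270,170:300],None,fx=4,fy=4,interpolation=2); B=cv2.resize(b[220:320,220:350],None,fx=4,fy=3,interpolation=2)
B=cv2.resize(b[220:320,220:350],None,fx=4,fy=4,interpolation=2)
cv2.imwrite("pics/g1.png",np.hstack([B])[...,::-1]); cv2.imwrite("pics/g2.png",A[...,::-1])
E
```

```text
[0.46904191 0.31540676 0.08352013] [-1.78202061e+02 -1.08336294e-02 -1.77315692e+02] [34.7570474   7.39793303 -0.63549746 82.93066956 -1.51770551 32.08533994]
```

View pics/g1.png

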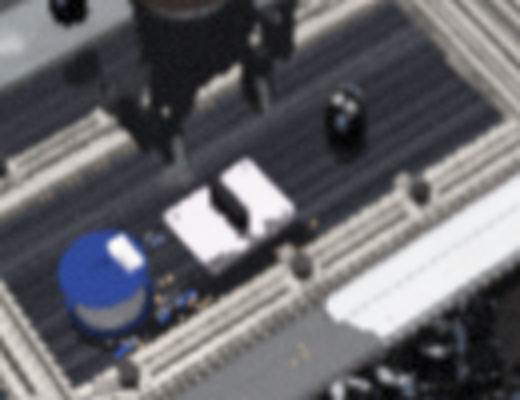

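The scene view shows the cover at crop (228,215), with the bar's long axis along world x. The open fingers sit clear above it, and the spool and capacitor are clear. I'll descend and grip.

>>> servo_tool --pt "0.1 0 -1.5 0" --pt "0.1 0 -3 0" --pt "0.1 0 -4.5 0" --pt "0.1 0 -5.5 0" --pt "0.1 0 -6.3 0" --pt "0.1 0 -6.8 0" --pt "0.1 0 -7.1 0" --pt "0.1 0 -7.1 0"

```text
time: 5.37
ee_pos: [0.4703, 0.3156, 0.013]
tcp_rot: [-178.2, 0.0, -177.3]
wrist_force: [0.3, 0.6, -0.7]
opening: 0.06
grasp_force: 0.0
```

>>> servo_tool --pt "0 0 0 0" --pt "0 0 0 0" --pt "0 0 0 0" --pt "0 0 0 0" --pt "0 0 0 0" --pt "0 0 0 0" --pt "0 0 0 0" --pt "0 0 0 0" --claw 1 --force 40

```text
time: 6.03
ee_pos: [0.4704, 0.3156, 0.0131]
tcp_rot: [-178.2, 0.0, -177.3]
wrist_force: [0.5, -0.8, 0.5]
opening: 0.0002
grasp_force: 0.0
```

```bash
python3 - <<'E'
from h import *
a=snap("top","t2"); b=snap("scene","s2")
A=cv2.resize(a[205:260,180:300],None,fx=5,fy=5,interpolation=2); B=cv2.resize(b[240:310,220:340],None,fx=5,fy=5,interpolation=2)
C=np.zeros((600,600,3),np.uint8); C[:275]=A; C[275:600]=B[:325]
cv2.imwrite("pics/g3.png",C[...,::-1])
print(proj("top",[[.470,.3155,.013],[.47,.3155,.03]]),proj("scene",[[.470,.3155,.013],[.47,.3155,.03]]))
E
```

```text
[[238.1313992  233.12445079]
 [236.72179196 232.76386635]] [[276.37257346 271.90945603]
 [275.92265811 268.71599553]]
```

View pics/g3.png

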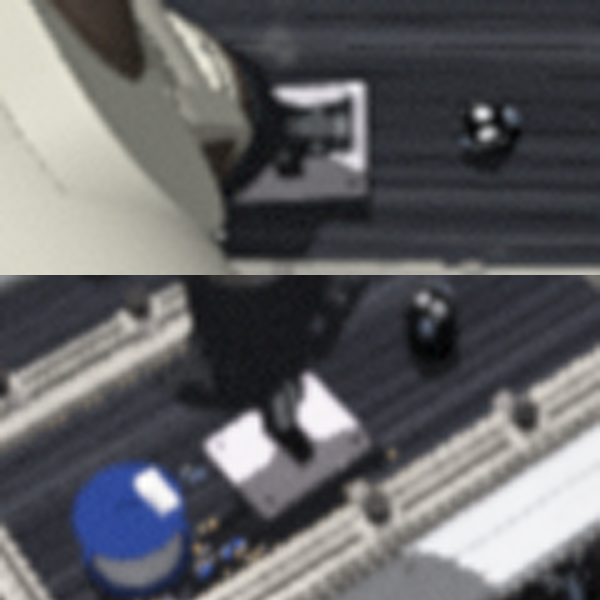

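```bash
python3 - <<'E'
from h import *
o=get_obs(); print(o["opening"],o["grasp_force"],o["ee_pos"],o["q"])
b=cv2.imread("pics/s2.png"); a=cv2.imread("pics/t2.png")
B=cv2.resize(b[245:295,255:305],None,fx=8,fy=8,interpolation=2); A=cv2.resize(a[213:253,220:262],(400,400),interpolation=2)
C=np.hstack([B,A]); C=(255*(C/255.)**.5).astype(np.uint8); cv2.imwrite("pics/g4.png",C)
for z in(.013,.03,.05): print(z,(proj("scene",[.47,.3155,z])-[255,245])*8,(proj("top",[.47,.3155,z])-[220,213])*[400/42,10])
E
```

```text
-0.00010303486262576494 0.0 [0.47035173 0.31560508 0.01313153] [34.69761965  8.80813218 -6.89698266 75.19470934 -1.51703705 32.00927734]
0.013 [170.98058766 215.27564824] [172.67999239 201.24450794]
0.03 [167.38126484 189.72796426] [159.25516154 197.63866354]
0.05 [163.05488281 159.00545317] [142.85721277 193.23225017]
```

View pics/g4.png

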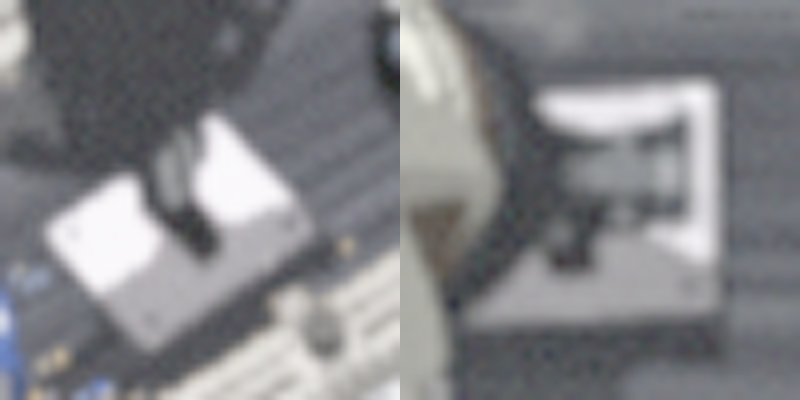

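The left crop shows the shut fingers (175,190) ending on or above the far half of the bar, with the bar's near end at (205,245). The reading says they are shut on nothing. I'll lift and check.

>>> servo_tool --pt "0 0 1 0" --pt "0 0 2 0" --pt "0 0 3 0" --pt "0 0 4 0" --pt "0 0 5 0" --pt "0 0 6 0" --pt "0 0 6 0" --pt "0 0 6 0"

```text
time: 6.8
ee_pos: [0.4708, 0.3159, 0.0739]
tcp_rot: [-178.3, 0.1, -177.3]
wrist_force: [0.9, 0.2, -0.5]
opening: 0.0001
grasp_force: 0.0
```

```bash
python3 - <<'E'
from h import *
o=get_obs(); print(o["opening"],o["grasp_force"],o["ee_pos"],o["wrist_force"])
b=snap("scene","s3")[...,::-1]; a=snap("top","t3")[...,::-1]
B=cv2.resize(b[235:295,245:305],(400,400),interpolation=2); A=cv2.resize(a[213:253,220:262],(400,400),interpolation=2)
C=np.hstack([B,A]); C=(255*(C/255.)**.5).astype(np.uint8); cv2.imwrite("pics/g5.png",C)
p=o["ee_pos"]
print((proj("scene",p)-[245,235])*400/60,(proj("top",p)-[220,213])*[400/42,10])
p=p+[0,0,.02];print((proj("scene",p)-[245,235])*400/60,(proj("top",p)-[220,213])*[400/42,10])
E
```

```text
9.006389850168947e-05 0.0 [0.47078258 0.31590895 0.07394759] [ 0.87428988  0.18646236 -0.45044213]
[196.26711969 166.90709085] [120.92727918 184.59188604]
[192.44812632 139.90738961] [102.92240824 179.68809752]
```

View pics/g5.png

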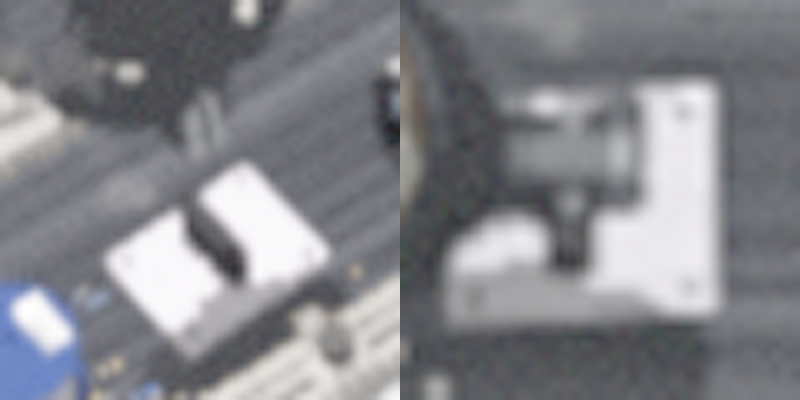

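The shut fingers are clear above the bar, and their tip at crop (208,155) is near the projected TCP. Something is off in height, so I'll triangulate the plate corners from the first pair of pictures.

```bash
python3 - <<'E'
from h import *
def tri(p,q):
    (o,d),(O,D)=ray("top",*p),ray("scene",*q); d/=np.linalg.norm(d);D/=np.linalg.norm(D)
    s=np.linalg.lstsq(np.c_[d,-D],O-o,rcond=None)[0]; A,B=o+s[0]*d,O+s[1]*D
    return ((A+B)/2*1000).round(1),(np.linalg.norm(A-B)*1000).round(1)
Q={}
for n,(r0,r1,c0,c1) in {"top":(215,252,218,262),"scene":(255,292,258,298)}.items():
    a=cv2.imread(f"pics/{n}0.png"); h=cv2.cvtColor(a,cv2.COLOR_BGR2HSV)
    m=np.zeros(a.shape[:2],np.uint8); m[r0:r1,c0:c1]=((h[...,2]>150)&(h[...,1]<60))[r0:r1,c0:c1]*255
    m=cv2.morphologyEx(m,cv2.MORPH_CLOSE,np.ones((9,9)))
    c=max(cv2.findContours(m,0,2)[0],key=cv2.contourArea)
    q=cv2.minEnclosingTriangle; hull=cv2.convexHull(c); e=2
    quad=cv2.approxPolyN(c,4)[0] if hasattr(cv2,"approxPolyN") else cv2.boxPoints(cv2.minAreaRect(c))
    M=cv2.moments(c); Q[n]=(M["m10"]/M["m00"],M["m01"]/M["m00"]); print(n,Q[n],np.array(quad).tolist(),cv2.contourArea(c))
print("plate",tri(Q["top"],Q["scene"]))
for v in(-.02,0,.006): print(v,onz("top",*Q["top"],v).round(4),onz("scene",*Q["scene"],v).round(4))
E
```

```text
top (238.46004566210044, 232.88127853881278) [[252, 244], [225, 244], [224, 222], [252, 221]] 584.0
scene (280.7065506405608, 277.0009668842156) [[313, 291], [275, 291], [260, 274], [281, 259]] 689.5
plate (array([466.3, 313.7,  -8.3]), np.float64(15.4))
-0.02 [ 0.4724  0.322  -0.02  ] [ 0.4666  0.3056 -0.02  ]
0 [0.4714 0.3175 0.    ] [0.4556 0.3111 0.    ]
0.006 [0.471  0.3162 0.006 ] [0.4523 0.3128 0.006 ]
```

```bash
python3 - <<'E'
from h import *
for v in(-.02,-.01,0,.006): print(v,onz("top",238.5,232.9,v).round(4),onz("scene",277.4,273.4,v).round(4))
print(get_obs()["time"])
E
```

```text
-0.02 [ 0.4724  0.3219 -0.02  ] [ 0.4826  0.3067 -0.02  ]
-0.01 [ 0.4718  0.3197 -0.01  ] [ 0.477   0.3095 -0.01  ]
0 [0.4713 0.3174 0.    ] [0.4714 0.3122 0.    ]
0.006 [0.471  0.3161 0.006 ] [0.468  0.3139 0.006 ]
6.9
```

>>> servo_tool --pt "0 0 -1 0" --pt "0 0 -2 0" --pt "0 0 -3 0" --pt "0 0 -3.4 0" --pt "0 0 -3.8 0" --pt "0 0 -3.9 0" --pt "0 0 -3.9 0"

```text
time: 7.48
ee_pos: [0.4702, 0.3155, 0.0338]
tcp_rot: [-178.2, 0.0, -177.3]
wrist_force: [0.5, -0.7, -0.5]
opening: -0.0002
grasp_force: 0.0
```

>>> servo_tool --pt "0 0 -0.1 0" --pt "0 0 -0.2 0" --pt "0 0 -0.3 0" --pt "0 0 -0.4 0" --pt "0 0 -0.4 0"

```text
time: 7.9
ee_pos: [0.4703, 0.3156, 0.03]
tcp_rot: [-178.2, 0.0, -177.3]
wrist_force: [0.5, -0.4, 0.3]
opening: 0.0003
grasp_force: 0.0
```

>>> servo_tool --pt "0 0 -0.1 0" --pt "0 0 -0.2 0" --pt "0 0 -0.3 0" --pt "0 0 -0.3 0"

```text
time: 8.23
ee_pos: [0.4703, 0.3155, 0.0269]
tcp_rot: [-178.2, 0.0, -177.3]
wrist_force: [-0.2, -0.1, -1.3]
opening: -0.0001
grasp_force: 0.0
```

>>> servo_tool --pt "0 0 1 0" --pt "0 -1 1 0" --pt "0 -2.2 1 0" --pt "0 -2.2 0 0" --pt "0 -2.2 -1 0" --pt "0 -2.2 -1.5 0" --pt "0 -2.2 -1.7 0" --pt "0 -2.2 -1.8 0" --pt "0 -2.2 -1.8 0"

```text
time: 8.98
ee_pos: [0.4701, 0.2936, 0.0087]
tcp_rot: [-178.2, 0.0, -177.3]
wrist_force: [0.1, 0.4, -0.6]
opening: -0.0001
grasp_force: 0.0
```

>>> servo_tool --pt "0 0 -0.1 0" --pt "0 0 -0.2 0" --pt "0 0 -0.2 0" --pt "0 0 -0.2 0"

```text
time: 9.32
ee_pos: [0.4704, 0.2937, 0.0072]
tcp_rot: [-178.2, 0.1, -177.3]
wrist_force: [-0.2, -0.6, 0.7]
opening: 0.0001
grasp_force: 0.0
```

>>> servo_tool --pt "0 0 -0.1 0" --pt "0 0 -0.2 0" --pt "0 0 -0.2 0" --pt "0 0 -0.2 0"

```text
time: 9.65
ee_pos: [0.4703, 0.2936, 0.0051]
tcp_rot: [-178.2, 0.0, -177.3]
wrist_force: [0.6, 0.1, 0.7]
opening: -0.0
grasp_force: 0.0
```

>>> servo_tool --pt "0 0 -0.1 0" --pt "0 0 -0.2 0" --pt "0 0 -0.3 0" --pt "0 0 -0.3 0" --pt "0 0 -0.3 0"

```text
time: 10.07
ee_pos: [0.4703, 0.2936, 0.002]
tcp_rot: [-178.2, 0.0, -177.3]
wrist_force: [0.0, 0.2, -0.6]
opening: 0.0002
grasp_force: 0.0
```

>>> servo_tool --pt "0 0 -0.1 0" --pt "0 0 -0.2 0" --pt "0 0 -0.3 0" --pt "0 0 -0.3 0" --pt "0 0 -0.3 0"

```text
time: 10.48
ee_pos: [0.4703, 0.2936, -0.001]
tcp_rot: [-178.2, 0.0, -177.3]
wrist_force: [-0.1, -0.3, 0.1]
opening: 0.0002
grasp_force: 0.0
```

```bash
python3 - <<'E'
from h import *
o=get_obs(); print(o["ee_pos"],o["wrist_force"])
b=snap("scene","s5")[...,::-1]; a=snap("top","t5")[...,::-1]
B=cv2.resize(b[240:290,250:300],(400,400),interpolation=2); A=cv2.resize(a[213:253,220:262],(400,400),interpolation=2)
C=np.hstack([B,A]); C=(255*(C/255.)**.5).astype(np.uint8); cv2.imwrite("pics/g6.png",C)
p=o["ee_pos"]
print((proj("scene",p)-[250,240])*8,(proj("top",p)-[220,213])*[400/42,10])
E
```

```text
[ 0.47029538  0.29356571 -0.00096659] [-0.07581808 -0.27616165  0.06737743]
[264.20583924 244.61082123] [259.20083947 204.51874725]
```

View pics/g6.png

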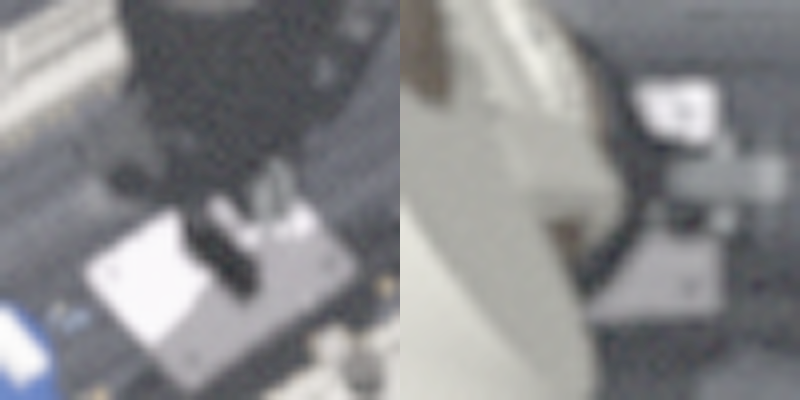

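The finger tip (270,225) sits about 2.5 px above the projected TCP. So the real tip is roughly 12–18 mm higher than reported. I'll keep feeling for the plate.

>>> servo_tool --pt "0 0 -0.1 0" --pt "0 0 -0.2 0" --pt "0 0 -0.3 0" --pt "0 0 -0.4 0" --pt "0 0 -0.4 0"

```text
time: 11.0
ee_pos: [0.4702, 0.2935, -0.0052]
tcp_rot: [-178.2, 0.0, -177.3]
wrist_force: [0.3, 0.0, -0.1]
opening: -0.0002
grasp_force: 0.0
```

>>> servo_tool --pt "0 0 -0.1 0" --pt "0 0 -0.2 0" --pt "0 0 -0.3 0" --pt "0 0 -0.3 0"

```text
time: 11.33
ee_pos: [0.4704, 0.2935, -0.0079]
tcp_rot: [-178.2, 0.0, -177.3]
wrist_force: [0.0, -1.4, 0.6]
opening: -0.0002
grasp_force: 0.6
```

>>> servo_tool --pt "0 0 -0.1 0" --pt "0 0 -0.2 0" --pt "0 0 -0.2 0" --pt "0 0 -0.2 0"

```text
time: 11.67
ee_pos: [0.4704, 0.2934, -0.0099]
tcp_rot: [-178.2, 0.0, -177.3]
wrist_force: [0.9, -2.5, 0.5]
opening: -0.0001
grasp_force: 1.4
```

>>> servo_tool --pt "0 0 -0.1 0" --pt "0 0 -0.2 0" --pt "0 0 -0.2 0" --pt "0 0 -0.2 0"

```text
time: 12.0
ee_pos: [0.4704, 0.2936, -0.0119]
tcp_rot: [-178.2, 0.0, -177.3]
wrist_force: [0.5, -3.2, 1.9]
opening: 0.0001
grasp_force: 1.8
```

>>> servo_tool --pt "0 0 -0.1 0" --pt "0 0 -0.2 0" --pt "0 0 -0.2 0" --pt "0 0 -0.2 0"

```text
time: 12.33
ee_pos: [0.4704, 0.2936, -0.0139]
tcp_rot: [-178.2, 0.0, -177.3]
wrist_force: [1.9, -3.2, 3.4]
opening: 0.0002
grasp_force: 2.0
```

The tips sit about 18–19 mm above the reported TCP: plate contact comes near a reported z of -12 mm. I'll re-grip at a reported z of about -9 mm.

>>> servo_tool --pt "0 0 1 0" --pt "0 0 2.5 0" --pt "0 0 4 0" --pt "0 1 5 0" --pt "0 2.2 5 0" --pt "0 2.2 5 0" --pt "0 2.2 5 0" --pt "0 2.2 4 0" --pt "0 2.2 3 0" --pt "0 2.2 2 0" --pt "0 2.2 1.2 0" --pt "0 2.2 0.7 0" --pt "0 2.2 0.5 0" --pt "0 2.2 0.5 0" --claw 0.3

```text
time: 13.5
ee_pos: [0.4701, 0.3153, -0.0096]
tcp_rot: [-178.2, -0.0, -177.3]
wrist_force: [-0.3, 0.2, -0.3]
opening: 0.0599
grasp_force: 0.0
```

>>> servo_tool --pt "0 0 0 0" --pt "0 0 0 0" --pt "0 0 0 0" --pt "0 0 0 0" --pt "0 0 0 0" --pt "0 0 0 0" --pt "0 0 0 0" --claw 1 --force 40

```text
time: 14.08
ee_pos: [0.4707, 0.316, -0.0082]
tcp_rot: [-178.3, 0.1, -177.3]
wrist_force: [-0.2, 0.5, 5.1]
opening: 0.011
grasp_force: 40.2
```

>>> servo_tool --pt "0 0 1 0" --pt "0 0 2 0" --pt "0 0 4 0" --pt "0 0 6 0" --pt "0 0 8 0" --pt "0 0 10 0" --pt "0 0 12 0" --pt "0 0 14 0" --pt "0 0 16 0" --pt "0 0 17 0" --pt "0 0 17 0"

```text
time: 15.0
ee_pos: [0.4711, 0.3161, 0.1639]
tcp_rot: [-178.3, 0.2, -177.3]
wrist_force: [0.9, -0.0, -2.8]
opening: 0.0109
grasp_force: 39.5
```

>>> servo_tool --pt "0 -2 0 0" --pt "0 -5 0 -0.02" --pt "0 -8 0 -0.04" --pt "0 -11 0 -0.06" --pt "0 -14 0 -0.08" --pt "0 -17 0 -0.1" --pt "0 -20 0 -0.12" --pt "0 -23 0 -0.14" --pt "0 -26 0 -0.16" --pt "0 -29 0 -0.18" --pt "0 -32 0 -0.2" --pt "0 -35 0 -0.22" --pt "-0.2 -38 0 -0.243" --pt "-0.4 -41 0 -0.243" --pt "-0.5 -44 0 -0.243" --pt "-0.6 -47 0 -0.243" --pt "-0.7 -50 0 -0.243" --pt "-0.7 -53 0 -0.243" --pt "-0.8 -55 0 -0.243" --pt "-0.8 -56.5 0 -0.243"

```text
time: 16.67
ee_pos: [0.4614, -0.2512, 0.1596]
tcp_rot: [-178.3, -0.1, 168.7]
wrist_force: [0.2, 0.4, -3.6]
opening: 0.011
grasp_force: 39.6
```

```bash
python3 - <<'E'
from h import *
o=get_obs(); print(o)
snap("top","t6"); snap("scene","s6")
E
```

```text
{'time': 16.6667, 'q': array([-27.55048567,   0.42706126,   0.39581374,  89.55611861,
        -1.70097153, -16.24693999]), 'qd': array([-16.44320374,  10.58818909,  10.56793484,  -0.31037699,
         0.57374488, -16.57677398]), 'joint_efforts': array([  1.10965345, -50.54674745,  47.82999516,  -0.1336837 ,
        -0.24107264,   0.26126898]), 'ee_pos': array([ 0.46139113, -0.25115433,  0.15955479]), 'tcp_rot': array([-1.78251521e+02, -7.96599321e-02,  1.68689113e+02]), 'wrist_force': array([ 0.23920291,  0.41004373, -3.56390065]), 'torque': array([ 0.09346572, -0.0403588 , -0.0078302 ]), 'grasp_force': 39.591429233551025, 'opening': 0.011000378436131107}
```

>>> servo_tool --pt "0 0 -1 0" --pt "0 0 -2.5 0" --pt "0 0 -4 0" --pt "0 0 -5.5 0" --pt "0 0 -7 0" --pt "0 0 -7.8 0" --pt "0 0 -8.2 0" --pt "0 0 -8.2 0" --pt "0 0 -8.2 0"

```text
time: 17.52
ee_pos: [0.4625, -0.2491, 0.0794]
tcp_rot: [-178.2, 0.1, 168.8]
wrist_force: [0.3, -0.1, -2.4]
opening: 0.0106
grasp_force: 39.6
```

```bash
python3 - <<'E'
from h import *
o=get_obs(); print(o["ee_pos"],o["wrist_force"])
a=snap("top","t7"); h=cv2.cvtColor(a,cv2.COLOR_RGB2HSV)
m=np.zeros(a.shape[:2],np.uint8); m[205:270,425:495]=((h[...,2]>185)&(h[...,1]<50))[205:270,425:495]*255
for c in cv2.findContours(m,0,2)[0]:
    if cv2.contourArea(c)>30:
        P=np.array([onz("top",*p[0],0.093)[:2]*1000 for p in c],np.float32); print(cv2.boundingRect(c),cv2.minAreaRect(P))
E
```

```text
[ 0.46249819 -0.24909185  0.07944178] [ 0.2942674  -0.12946398 -2.40387882]
(425, 207, 30, 14) ((518.1812744140625, -204.76937866210938), (76.15987396240234, 30.560012817382812), 78.31745910644531)
```

Now I'll touch down in small steps.

>>> servo_tool --pt "0 0 -0.1 0" --pt "0 0 -0.2 0" --pt "0 0 -0.3 0" --pt "0 0 -0.4 0" --pt "0 0 -0.5 0" --pt "0 0 -0.6 0" --pt "0 0 -0.6 0" --pt "0 0 -0.6 0"

```text
time: 18.23
ee_pos: [0.4623, -0.2494, 0.0731]
tcp_rot: [-178.2, 0.0, 168.8]
wrist_force: [0.2, 0.2, -3.1]
opening: 0.0107
grasp_force: 39.6
```

>>> servo_tool --pt "0 0 -0.05 0" --pt "0 0 -0.1 0" --pt "0 0 -0.1 0" --pt "0 0 -0.1 0"

```text
time: 18.57
ee_pos: [0.4624, -0.2494, 0.0722]
tcp_rot: [-178.2, 0.0, 168.8]
wrist_force: [0.0, 0.1, -3.4]
opening: 0.0106
grasp_force: 39.7
```

>>> servo_tool --pt "0 0 -0.05 0" --pt "0 0 -0.1 0" --pt "0 0 -0.1 0" --pt "0 0 -0.1 0"

```text
time: 18.9
ee_pos: [0.4624, -0.2496, 0.0717]
tcp_rot: [-178.2, 0.1, 168.8]
wrist_force: [-3.7, -1.5, 4.9]
opening: 0.0107
grasp_force: 40.9
```

>>> servo_tool --pt "0 0 -0.05 0" --pt "0 0 -0.1 0" --pt "0 0 -0.1 0" --pt "0 0 -0.1 0"

```text
time: 19.23
ee_pos: [0.4624, -0.2496, 0.0717]
tcp_rot: [-178.2, 0.1, 168.8]
wrist_force: [-5.9, 1.1, 12.9]
opening: 0.011
grasp_force: 41.8
```

>>> servo_tool --pt "0 0 0.1 0" --pt "0 0 0.1 0" --pt "0 0 0.2 0" --pt "0 0 0.3 0" --pt "0 0 0.3 0" --pt "0 0 0.3 0" --claw 0.79

```text
time: 19.73
ee_pos: [0.4624, -0.2494, 0.073]
tcp_rot: [-178.2, 0.0, 168.8]
wrist_force: [-0.4, 0.2, -0.5]
opening: 0.0182
grasp_force: 0.0
```

```bash
python3 - <<'E'
from h import *
o=get_obs(); print(o["ee_pos"],o["wrist_force"],o["opening"])
ey=np.array([np.sin(np.radians(11.2)),np.cos(np.radians(11.2))])
d=o["ee_pos"][:2]-[.478,-.170]; print("local y,x",d@ey,d@[ey[1],-ey[0]], "per cm",ey)
E
```

```text
[ 0.46240769 -0.24935312  0.07302522] [-0.39522366  0.16963039 -0.45517564] 0.018182497480955264
local y,x -0.08087041707462563 0.00011774878779847585 per cm [0.19423435 0.98095516]
```

>>> servo_tool --pt "0.05 0.25 0 0" --pt "0.1 0.49 0 0" --pt "0.15 0.74 0 0" --pt "0.19 0.98 0 0" --pt "0.24 1.23 0 0" --pt "0.29 1.47 0 0" --pt "0.34 1.72 0 0" --pt "0.39 1.96 0 0" --pt "0.44 2.21 0 0" --pt "0.49 2.45 0 0" --pt "0.53 2.7 0 0" --pt "0.58 2.94 0 0"

```text
time: 20.73
ee_pos: [0.4682, -0.2198, 0.0731]
tcp_rot: [-178.2, 0.0, 168.8]
wrist_force: [-0.1, -1.4, -0.4]
opening: 0.0179
grasp_force: 0.9
```

>>> servo_tool --pt "0.04 0.2 0 0" --pt "0.08 0.39 0 0" --pt "0.12 0.59 0 0" --pt "0.16 0.78 0 0" --pt "0.19 0.98 0 0" --pt "0.23 1.18 0 0" --pt "0.27 1.37 0 0" --pt "0.31 1.57 0 0" --pt "0.31 1.57 0 0"

```text
time: 21.48
ee_pos: [0.4716, -0.2043, 0.0737]
tcp_rot: [-178.2, 0.1, 168.8]
wrist_force: [-1.0, -5.2, 3.4]
opening: 0.018
grasp_force: 2.4
```

```bash
python3 - <<'E'
from h import *
o=get_obs(); print(o["ee_pos"],o["wrist_force"],o["opening"],o["time"])
a=snap("top","t8"); b=snap("scene","s8")
A=cv2.resize(a[190:270,375:475],(500,400),interpolation=2); B=cv2.resize(b[155:220,360:450],(300,217),interpolation=2)
C=np.zeros((400,800,3),np.uint8); C[:,:500]=A; C[:217,500:]=B
cv2.imwrite("pics/g7.png",C[...,::-1])
E
```

```text
[ 0.47159322 -0.20431465  0.07365533] [-1.00387696 -5.22871533  3.44800112] 0.018040727790719985 21.4833
```

View pics/g7.png

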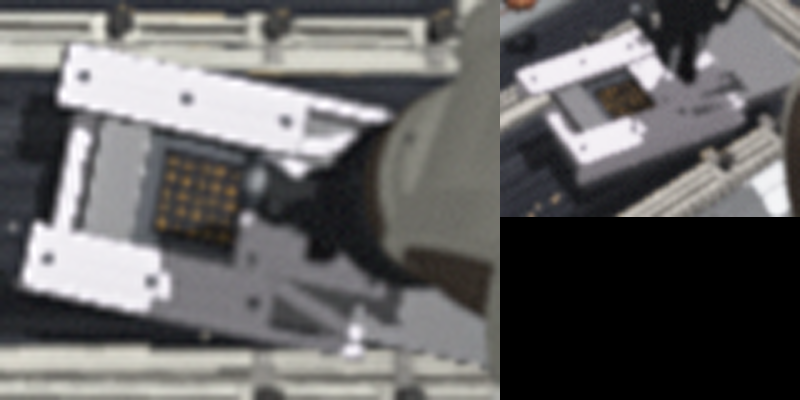

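The plate's front is in the guides (about 240,250 in the crop), with the recess ahead and the cover lying flat. Resistance is about 5 N. I'll continue gently.

>>> servo_tool --pt "0.02 0.1 0 0" --pt "0.04 0.2 0 0" --pt "0.06 0.29 0 0" --pt "0.08 0.39 0 0" --pt "0.1 0.49 0 0"

```text
time: 22.0
ee_pos: [0.4723, -0.1993, 0.0732]
tcp_rot: [-178.3, 0.0, 168.8]
wrist_force: [-0.3, -3.5, 1.4]
opening: 0.0178
grasp_force: 1.4
```

```bash
python3 - <<'E'
from h import *
o=get_obs(); print(o["ee_pos"],o["wrist_force"],o["torque"],o["opening"],o["time"])
E
```

```text
[ 0.47229393 -0.19925288  0.0731732 ] [-0.3191493  -3.47484504  1.36203835] [-0.51191407  0.04988283 -0.0307346 ] 0.017769855130475676 22.0
```

>>> servo_tool --pt "0.04 0.2 0 0" --pt "0.08 0.39 0 0" --pt "0.12 0.59 0 0" --pt "0.16 0.78 0 0" --pt "0.19 0.98 0 0" --pt "0.23 1.18 0 0" --pt "0.27 1.37 0 0" --pt "0.31 1.57 0 0"

```text
time: 22.67
ee_pos: [0.4753, -0.1834, 0.073]
tcp_rot: [-178.2, 0.0, 168.8]
wrist_force: [0.0, -1.1, -0.5]
opening: 0.0179
grasp_force: 0.6
```

>>> servo_tool --pt "0.04 0.2 0 0" --pt "0.08 0.39 0 0" --pt "0.12 0.59 0 0" --pt "0.16 0.78 0 0" --pt "0.19 0.98 0 0" --pt "0.23 1.18 0 0" --pt "0.27 1.37 0 0" --pt "0.31 1.57 0 0"

```text
time: 23.33
ee_pos: [0.4785, -0.1678, 0.0731]
tcp_rot: [-178.2, 0.0, 168.8]
wrist_force: [-0.4, -1.9, -1.2]
opening: 0.0181
grasp_force: 0.7
```

>>> servo_tool --pt "0.03 0.15 0 0" --pt "0.06 0.29 0 0" --pt "0.09 0.44 0 0" --pt "0.12 0.59 0 0" --pt "0.15 0.74 0 0" --pt "0.18 0.88 0 0" --pt "0.21 1.03 0 0"

```text
time: 23.92
ee_pos: [0.4805, -0.1575, 0.0731]
tcp_rot: [-178.2, 0.0, 168.8]
wrist_force: [-1.2, -1.7, -1.4]
opening: 0.0178
grasp_force: 0.7
```

>>> servo_tool --pt "0.02 0.1 0 0" --pt "0.04 0.2 0 0" --pt "0.06 0.29 0 0" --pt "0.08 0.39 0 0"

```text
time: 24.25
ee_pos: [0.4814, -0.1537, 0.0731]
tcp_rot: [-178.2, 0.0, 168.8]
wrist_force: [-0.7, -1.6, -1.9]
opening: 0.0173
grasp_force: 0.8
```

>>> servo_tool --pt "0.01 0.05 0 0" --pt "0.02 0.1 0 0" --pt "0.03 0.15 0 0" --pt "0.04 0.2 0 0"

```text
time: 24.58
ee_pos: [0.4814, -0.1527, 0.0734]
tcp_rot: [-178.1, 0.0, 168.7]
wrist_force: [-4.5, -8.2, 2.6]
opening: 0.0178
grasp_force: 4.7
```

>>> servo_tool --pt "-0.02 -0.1 0 0" --pt "-0.04 -0.2 0 0" --pt "-0.07 -0.35 0 0" --pt "-0.07 -0.35 0 0"

```text
time: 24.92
ee_pos: [0.4812, -0.1552, 0.0732]
tcp_rot: [-178.3, 0.1, 168.8]
wrist_force: [0.2, -0.2, 0.9]
opening: 0.0176
grasp_force: 0.0
```

>>> servo_tool --pt "0.02 0.1 0 0" --pt "0.04 0.2 0 0" --pt "0.05 0.25 0 0" --pt "0.06 0.3 0 0" --pt "0.06 0.3 0 0"

```text
time: 25.33
ee_pos: [0.4815, -0.1529, 0.0733]
tcp_rot: [-178.1, 0.0, 168.8]
wrist_force: [-1.5, -5.1, 0.6]
opening: 0.0178
grasp_force: 2.8
```

```bash
python3 - <<'E'
from h import *
o=get_obs(); print(o["ee_pos"],o["wrist_force"],o["torque"],o["opening"],o["time"])
E
```

```text
[ 0.48154263 -0.15292069  0.07326447] [-1.50223867 -5.09001436  0.57276553] [-1.12495283  0.3097225  -0.0524105 ] 0.017805290738332716 25.3333
```

There's a firm stop near local y≈+15, which looks like the end wall. I'll centre the cage and feel downwards to see whether the plate has dropped fully: tips should touch at about 0.065 if flush and about 0.069 if it's hung up.

>>> servo_tool --pt "-0.03 -0.15 0 0" --pt "-0.06 -0.3 0 0" --pt "-0.06 -0.3 -0.1 0" --pt "-0.06 -0.3 -0.2 0" --pt "-0.06 -0.3 -0.3 0" --pt "-0.06 -0.3 -0.3 0"

```text
time: 25.83
ee_pos: [0.4809, -0.1551, 0.0698]
tcp_rot: [-178.2, 0.0, 168.8]
wrist_force: [0.2, -0.2, -0.9]
opening: 0.0178
grasp_force: 0.0
```

>>> servo_tool --pt "0 0 -0.1 0" --pt "0 0 -0.2 0" --pt "0 0 -0.2 0" --pt "0 0 -0.2 0"

```text
time: 26.17
ee_pos: [0.481, -0.1552, 0.0681]
tcp_rot: [-178.2, 0.0, 168.8]
wrist_force: [0.2, 0.5, 0.4]
opening: 0.0179
grasp_force: 0.0
```

>>> servo_tool --pt "0 0 -0.1 0" --pt "0 0 -0.1 0" --pt "0 0 -0.1 0"

```text
time: 26.42
ee_pos: [0.481, -0.1553, 0.0671]
tcp_rot: [-178.2, 0.0, 168.8]
wrist_force: [0.3, -0.3, -0.4]
opening: 0.0181
grasp_force: 0.0
```

>>> servo_tool --pt "0 0 -0.1 0" --pt "0 0 -0.1 0" --pt "0 0 -0.1 0"

```text
time: 26.67
ee_pos: [0.481, -0.1553, 0.0661]
tcp_rot: [-178.2, 0.0, 168.8]
wrist_force: [0.6, 0.6, 0.4]
opening: 0.0178
grasp_force: 0.0
```

>>> servo_tool --pt "0 0 -0.1 0" --pt "0 0 -0.1 0" --pt "0 0 -0.1 0"

```text
time: 26.92
ee_pos: [0.481, -0.1553, 0.0651]
tcp_rot: [-178.2, 0.0, 168.8]
wrist_force: [-0.5, 0.7, -0.8]
opening: 0.0177
grasp_force: 0.0
```

>>> servo_tool --pt "0 0 -0.1 0" --pt "0 0 -0.1 0" --pt "0 0 -0.1 0"

```text
time: 27.17
ee_pos: [0.481, -0.1553, 0.0641]
tcp_rot: [-178.2, 0.0, 168.8]
wrist_force: [-0.4, -0.7, -0.5]
opening: 0.0178
grasp_force: 0.0
```

>>> servo_tool --pt "0 0 -0.1 0" --pt "0 0 -0.15 0" --pt "0 0 -0.15 0"

```text
time: 27.42
ee_pos: [0.481, -0.1553, 0.0625]
tcp_rot: [-178.2, 0.0, 168.8]
wrist_force: [-0.4, -0.6, -0.6]
opening: 0.018
grasp_force: 0.0
```

>>> servo_tool --pt "0 0 -0.1 0" --pt "0 0 -0.1 0" --pt "0 0 -0.1 0"

```text
time: 27.67
ee_pos: [0.481, -0.1553, 0.0616]
tcp_rot: [-178.2, 0.0, 168.8]
wrist_force: [0.1, 0.7, 0.3]
opening: 0.018
grasp_force: 0.0
```

>>> servo_tool --pt "0 0 -0.1 0" --pt "0 0 -0.1 0" --pt "0 0 -0.1 0"

```text
time: 27.92
ee_pos: [0.481, -0.1553, 0.0606]
tcp_rot: [-178.2, 0.0, 168.8]
wrist_force: [0.8, 0.1, 0.2]
opening: 0.0182
grasp_force: 0.0
```

>>> servo_tool --pt "0 0 -0.1 0" --pt "0 0 -0.15 0" --pt "0 0 -0.15 0"

```text
time: 28.17
ee_pos: [0.481, -0.1553, 0.059]
tcp_rot: [-178.2, 0.0, 168.8]
wrist_force: [-0.6, 0.2, -0.3]
opening: 0.0177
grasp_force: 0.0
```

>>> servo_tool --pt "0 0 -0.1 0" --pt "0 0 -0.1 0" --pt "0 0 -0.1 0"

```text
time: 28.42
ee_pos: [0.481, -0.1552, 0.0581]
tcp_rot: [-178.2, 0.0, 168.8]
wrist_force: [0.7, 0.4, -0.2]
opening: 0.0176
grasp_force: 0.0
```

```bash
python3 - <<'E'
from h import *
o=get_obs(); print(o["ee_pos"],o["wrist_force"],o["time"])
E
```

```text
[ 0.48101197 -0.15524575  0.05807875] [ 0.70991521  0.35433915 -0.19188523] 28.4167
```

>>> servo_tool --pt "0 0 -0.1 0" --pt "0 0 -0.15 0" --pt "0 0 -0.15 0"

```text
time: 28.67
ee_pos: [0.481, -0.1552, 0.0565]
tcp_rot: [-178.2, 0.0, 168.8]
wrist_force: [-0.4, -0.2, 0.8]
opening: 0.0177
grasp_force: 0.0
```

>>> servo_tool --pt "0 0 -0.1 0" --pt "0 0 -0.15 0" --pt "0 0 -0.15 0"

```text
time: 28.92
ee_pos: [0.481, -0.1553, 0.055]
tcp_rot: [-178.2, 0.0, 168.8]
wrist_force: [0.0, 0.6, -0.0]
opening: 0.0179
grasp_force: 0.0
```

>>> servo_tool --pt "0 0 -0.1 0" --pt "0 0 -0.15 0" --pt "0 0 -0.15 0"

```text
time: 29.17
ee_pos: [0.4811, -0.1553, 0.0536]
tcp_rot: [-178.2, 0.0, 168.8]
wrist_force: [0.4, -0.3, -0.3]
opening: 0.0177
grasp_force: 0.0
```

>>> servo_tool --pt "0 0 0.4 0" --pt "0 0 0.8 0" --pt "-0.03 -0.15 0.8 0" --pt "-0.06 -0.29 0.8 0" --pt "-0.08 -0.39 0.8 0" --pt "-0.08 -0.39 0.8 0"

```text
time: 29.67
ee_pos: [0.4804, -0.1591, 0.0618]
tcp_rot: [-178.3, 0.1, 168.8]
wrist_force: [-0.1, 2.0, 1.7]
opening: 0.0179
grasp_force: 1.0
```

>>> servo_tool --pt "-0.02 -0.1 0 0" --pt "-0.02 -0.1 0 0" --pt "-0.02 -0.1 0 0"

```text
time: 29.92
ee_pos: [0.4802, -0.16, 0.0618]
tcp_rot: [-178.3, 0.1, 168.8]
wrist_force: [0.9, 4.4, 2.8]
opening: 0.0181
grasp_force: 2.0
```

>>> servo_tool --pt "-0.02 -0.1 0 0" --pt "-0.02 -0.1 0 0" --pt "-0.02 -0.1 0 0"

```text
time: 30.17
ee_pos: [0.48, -0.1611, 0.0618]
tcp_rot: [-178.3, 0.1, 168.8]
wrist_force: [0.9, 4.2, 4.2]
opening: 0.0178
grasp_force: 2.5
```

>>> servo_tool --pt "0.03 0.15 0 0" --pt "0.07 0.35 0 0" --pt "0.07 0.35 0 0" --pt "0.07 0.35 1 0" --pt "0.07 0.35 2 0" --pt "0.07 0.35 4 0" --pt "0.07 0.35 6 0" --pt "0.07 0.35 8 0" --pt "-2 -5 11 0" --pt "-3 -9 13 0" --pt "-4 -13 13 0" --pt "-5 -17 13 0" --pt "-5 -20 13 0" --pt "-5 -20 13 0"

```text
time: 31.33
ee_pos: [0.4286, -0.3659, 0.1928]
tcp_rot: [-178.1, 0.1, 168.6]
wrist_force: [1.4, -0.8, 0.2]
opening: 0.0179
grasp_force: 0.0
```

```bash
python3 - <<'E'
from h import *
o=get_obs(); print(o["ee_pos"],o["wrist_force"],o["time"])
t=np.radians(-11.2); R=np.array([[np.cos(t),-np.sin(t)],[np.sin(t),np.cos(t)]]); F=np.array([.478,-.170])
def rect(n,im):
    xs=np.arange(-36,37,1); ys=np.arange(-60,80,1)
    X,Y=np.meshgrid(xs,ys); L=np.stack([X,Y],-1)/1000.; W=L@R.T+F
    P=np.concatenate([W,np.full(X.shape+(1,),.08)],-1); p=proj(n,P).astype(np.float32)
    return cv2.cvtColor(cv2.remap(im,p[...,0],p[...,1],1),cv2.COLOR_RGB2GRAY)
for n in("top","scene"):
    a=snap(n,n+"9"); g=rect(n,a); old=rect(n,cv2.imread(f"pics/{n}0.png")[...,::-1])
    print(n); 
    for nm,G in(("now",g),("old",old)):
        for c in(-24,24): print(nm,c,[int(v) for v in G[::3,36+c-2:36+c+3].mean(1)])
E
```

```text
[ 0.42862855 -0.365942    0.19283899] [ 1.35228561 -0.80370218  0.21908247] 31.3333
top
now -24 [143, 144, 143, 144, 145, 145, 146, 146, 146, 145, 146, 142, 152, 199, 209, 197, 220, 231, 231, 231, 232, 233, 235, 229, 190, 148, 143, 189, 231, 234, 233, 234, 233, 233, 226, 196, 206, 220, 154, 133, 150, 154, 154, 154, 156, 156, 154]
now 24 [146, 146, 147, 145, 148, 147, 148, 148, 149, 149, 150, 147, 152, 195, 207, 198, 223, 236, 234, 234, 236, 233, 222, 216, 213, 221, 233, 236, 238, 239, 237, 236, 238, 238, 227, 204, 221, 239, 169, 153, 157, 157, 158, 159, 159, 161, 160]
old -24 [141, 140, 142, 143, 142, 143, 143, 145, 144, 142, 145, 141, 116, 89, 94, 96, 86, 80, 82, 82, 83, 82, 81, 83, 83, 84, 85, 86, 84, 85, 86, 87, 88, 86, 87, 88, 92, 99, 107, 133, 150, 152, 153, 152, 152, 154, 151]
old 24 [144, 144, 144, 144, 145, 145, 145, 145, 146, 146, 148, 148, 121, 91, 94, 93, 86, 86, 90, 90, 88, 88, 86, 84, 80, 84, 91, 86, 85, 87, 87, 87, 85, 87, 87, 85, 93, 98, 114, 154, 157, 155, 156, 155, 157, 160, 157]
scene
now -24 [144, 146, 145, 146, 146, 149, 154, 158, 163, 166, 169, 187, 214, 227, 230
[... 160 characters left out ...]
]
now 24 [145, 144, 145, 146, 145, 145, 146, 145, 144, 146, 150, 162, 182, 192, 201, 210, 211, 183, 125, 71, 42, 30, 29, 61, 124, 183, 218, 230, 230, 229, 232, 232, 227, 217, 210, 214, 212, 190, 157, 143, 142, 143, 143, 142, 140, 133, 113]
old -24 [144, 144, 144, 145, 146, 149, 151, 157, 163, 165, 165, 164, 161, 155, 155, 153, 143, 135, 133, 132, 131, 135, 136, 138, 142, 144, 145, 145, 153, 157, 148, 145, 148, 142, 142, 142, 151, 162, 175, 183, 185, 189, 192, 190, 189, 194, 185]
old 24 [143, 144, 143, 142, 143, 144, 144, 144, 143, 143, 135, 116, 94, 82, 78, 75, 73, 67, 67, 70, 72, 69, 71, 76, 80, 81, 78, 75, 72, 74, 74, 73, 72, 74, 76, 74, 80, 95, 117, 135, 142, 143, 141, 141, 138, 132, 109]
```

The rectified profiles show the cover filling the recess: it runs from y≈-22 to +54, and the recess from -24 to +54.5. I'll press the bar gently from above with shut fingers to make sure it's seated.

>>> servo_tool --pt "0.9 3.5 0 0" --pt "1.8 7 0 0" --pt "2.6 10.5 0 0" --pt "3.5 14 0 0" --pt "4.4 17.5 0 0" --pt "5.2 20 0 0" --pt "5.2 21.1 -1 0" --pt "5.2 21.1 -3 0" --pt "5.2 21.1 -5 0" --pt "5.2 21.1 -7 0" --pt "5.2 21.1 -8.5 0" --pt "5.2 21.1 -9.3 0" --pt "5.2 21.1 -9.8 0" --pt "5.2 21.1 -10.2 0" --pt "5.2 21.1 -10.4 0" --pt "5.2 21.1 -10.4 0" --claw 1

```text
time: 32.77
ee_pos: [0.4821, -0.1501, 0.0881]
tcp_rot: [-178.2, 0.1, 168.8]
wrist_force: [0.2, -0.3, -0.1]
opening: -0.0002
grasp_force: 0.0
```

>>> servo_tool --pt "0 0 -0.1 0" --pt "0 0 -0.2 0" --pt "0 0 -0.2 0"

```text
time: 33.02
ee_pos: [0.482, -0.1503, 0.0858]
tcp_rot: [-178.2, 0.1, 168.8]
wrist_force: [-0.1, 0.3, 0.3]
opening: 0.0
grasp_force: 0.0
```

>>> servo_tool --pt "0 0 -0.1 0" --pt "0 0 -0.2 0" --pt "0 0 -0.2 0"

```text
time: 33.27
ee_pos: [0.4818, -0.1502, 0.0835]
tcp_rot: [-178.2, 0.0, 168.8]
wrist_force: [1.4, -0.5, -0.8]
opening: 0.0003
grasp_force: 0.0
```

>>> servo_tool --pt "-0.1 -0.5 -0.1 0" --pt "-0.1 -0.5 -0.2 0" --pt "-0.1 -0.5 -0.2 0"

```text
time: 33.52
ee_pos: [0.4807, -0.1555, 0.0814]
tcp_rot: [-178.2, 0.0, 168.8]
wrist_force: [0.6, -0.6, -0.3]
opening: -0.0002
grasp_force: 0.0
```

>>> servo_tool --pt "0 0 -0.1 0" --pt "0 0 -0.2 0" --pt "0 0 -0.2 0"

```text
time: 33.77
ee_pos: [0.4808, -0.1551, 0.0794]
tcp_rot: [-178.2, 0.0, 168.8]
wrist_force: [0.0, -0.2, 0.9]
opening: -0.0001
grasp_force: 0.0
```

>>> servo_tool --pt "0 0 -0.1 0" --pt "0 0 -0.2 0" --pt "0 0 -0.2 0"

```text
time: 34.02
ee_pos: [0.4808, -0.1551, 0.0774]
tcp_rot: [-178.2, 0.0, 168.8]
wrist_force: [-0.6, 0.7, -0.2]
opening: 0.0003
grasp_force: 0.0
```

>>> servo_tool --pt "0 0 -0.1 0" --pt "0 0 -0.15 0" --pt "0 0 -0.15 0"

```text
time: 34.27
ee_pos: [0.481, -0.1552, 0.0768]
tcp_rot: [-178.2, 0.1, 168.8]
wrist_force: [-2.5, 0.5, 5.5]
opening: 0.0002
grasp_force: 2.8
```

>>> servo_tool --pt "0 0 -0.05 0" --pt "0 0 -0.1 0" --pt "0 0 -0.1 0"

```text
time: 34.52
ee_pos: [0.481, -0.1552, 0.0768]
tcp_rot: [-178.2, 0.1, 168.8]
wrist_force: [-4.4, 2.3, 13.6]
opening: -0.0002
grasp_force: 6.4
```

>>> servo_tool --pt "0 0 0.3 0" --pt "0 0 1.5 0" --pt "0 0 3 0" --pt "0 0 5 0" --pt "0 0 8 0" --pt "-1 -3 11 0" --pt "-2 -6 12 0" --pt "-3 -10 12 0" --pt "-4 -14 12 0" --pt "-5 -18 12 0" --pt "-5 -21 12 0" --pt "-5 -21 12 0"

```text
time: 35.52
ee_pos: [0.4298, -0.3698, 0.1948]
tcp_rot: [-178.2, 0.0, 168.5]
wrist_force: [1.8, -0.2, -0.1]
opening: -0.0
grasp_force: 0.0
```

```bash
python3 - <<'E'
from h import *
o=get_obs(); print(o["ee_pos"],o["time"])
t=np.radians(-11.2); R=np.array([[np.cos(t),-np.sin(t)],[np.sin(t),np.cos(t)]]); F=np.array([.478,-.170])
a=snap("scene","scene10"); b=cv2.imread("pics/scene9.png")[...,::-1]
print("changed px round cover", int((np.abs(a[160:210,370:450].astype(int)-b[160:210,370:450]).max(-1)>40).sum()))
# bar top centre, front/rear: dark blob in the rectified top view at z=.104
im=snap("top","top10"); h=cv2.cvtColor(im,cv2.COLOR_RGB2GRAY)
for n,g in(("top",h),("scene",cv2.cvtColor(a,cv2.COLOR_RGB2GRAY))):
    c=proj(n,np.array([*(F+R@[0,.0155]),.104])); u,v=c.round().astype(int)
    d=np.zeros_like(g); d[v-14:v+15,u-12:u+13]=(g[v-14:v+15,u-12:u+13]<90)*255
    M=cv2.moments(d,True); q=(M["m10"]/M["m00"],M["m01"]/M["m00"]); print(n,c,q,M["m00"],(R.T@(onz(n,*q,.098)[:2]-F)*1000).round(1))
E
```

```text
[ 0.42977648 -0.36977001  0.19481448] 35.5167
changed px round cover 19
top [420.73735095 229.4596117 ] (419.1038961038961, 230.7012987012987) 77.0 [-3.2 17.4]
scene [399.35112934 177.17312541] (396.8831168831169, 175.88311688311688) 77.0 [12.7 15.9]
```

```bash
python3 -c "
from workcell import *
print(job_done())"
```

```text
the job is handed in; nothing more can be done
None
```

I handed the job in at about 35.5 s with the cover in the recess: it sits captive front and back, its measured outline fills the recess, and it did not move under a 13.6 N press; I saw no verdict, and I did not re-measure the bystanders at the end.

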